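# Hang the check weight on the load cell and close its keeper

### The arm

A 7-joint arm with a two-finger parallel gripper is mounted at the origin on a cart in front of the work surface, level with it; the furniture and walls round the work are solid. World frame = base frame: x ahead of the robot, y to its left, z up, the work surface at z = 0. Lengths are in m, angles in rad, forces in N, time in s.
With the tool pointing down it reaches from about 0.4 to 0.85 m from the base axis. Payload 10.4 kg.
Tool frame: the origin (TCP) lies between the finger pads; the fingertips stand 8 mm ahead of it and the grasp point (between the pads) lies 11 mm behind it (tip_extent is the z of the fingertips in the tool frame, in m); z points along the fingers, y is the line along which they close (so a half turn about z gives the same grasp; the last joint's range is limited). The gripper opens to 87 mm and grips with 3 to 60 N. Pads are 19 mm wide; open, the fingers measure 117 mm over their backs; the gripper's body (75 mm by 190 mm) begins 51 mm behind the grasp point.
Start: joints at [-1.337, 0.332, -0.065, 1.46, 0.022, 1.35, -0.088], TCP at [0.159, 0.605, 0.231] pointing down, gripper open.
Joint ranges: [-2.6, 2.6], [-0.5, 2.12], [-1.47, 1.34], [0.16, 2.42], [-1.27, 4.41], [0.06, 2.06], [-2.6, 2.6]. Speed limits (rad/s): [2.22, 2.22, 2.79, 2.79, 3.14, 3.14, 3.14].

### API

Orientations are given as a rotation vector (axis times angle).
In Python, from rig import state, grab_frame, job_done, tip_extent gives the robot as it stands.
- The arm moves only by the tool move_arm, never from a script. Its argument "steps" is text: rows parted by semicolons, each of 4 numbers parted by spaces: the shift along the world's x, y, z in m, then the turn about the world's z in degrees. In form: tx ty tz roll; .... A call has 1 to 12 rows; each row shifts and turns the commanded pose from where the row before left it; what a row does not reach is not made up. A row lasts 1/12 s, in which the tool goes at most 41.7 mm and 7.16 degrees, less where a joint would pass 70% of its speed; a pose out of reach is approached as far as the arm can. A call with a gripper value outside its range is refused whole. "fingers" is the finger opening in m, from 0 to 0.087, set as the call begins (left out, the last holds). The fingers move at their own pace and stop on an object; "force" is the grip in N (left out, the last holds). Time passes only in rows, so rows that do not move let the fingers close. It gives the time, the measured TCP pose, the force, the opening and the grip force at its end, in the units of the state.
- state(): the state, without advancing time (a new reading comes with each control period).
- grab_frame(name): name is "side" or "top" or "wrist"; returns a dict with "pixels" (384x512x3 uint8, blue, green, red), "vfov" (degrees; the focal length in pixels is half the picture's height over the tangent of half this angle, whatever the lens; pixels are square), "cx", "cy" (the principal point, pixels), "world_to_cam" (4x4, takes a point from world to camera coordinates); the wrist camera has in their place "hand_eye" (4x4, takes a point from camera to tool coordinates, whose origin is the TCP and whose axes are the flange's). Camera axes: x right, y down, z forward; pixel columns grow to the right and rows downward; lengths in m; the calibration is good to about 2 mm. A picture is of the moment at which its call begins: read the wrist's pose just before it. There is no depth.
- job_done(): hands the job in; it is judged then, once.
The state is a dict: "clock": time; "qpos": joint angles; "qd": joint speeds; "joint_efforts": joint torques, N m; "tool_pos": TCP position; "tool_rot": TCP orientation; "ft_force": force on the tool from outside, world axes, zero at the start; "ft_torque": the same for the moment, N m; "finger_gap": finger opening in m; "finger_force": force on a finger pad.
Only numpy, scipy, OpenCV 4.12 (cv2) and the standard library are available. Lean on these libraries where they do the work, as an engineer would, in place of code of your own. Each camera call takes 0.05 s, during which the arm holds its last target. There are 200 camera calls.

### The job

Load the load cell for its check: lift the thicker of the two bail weights out of the wooden block, stand it upright on the bare bench and let go, then take it again another way so that its bail is left free. Hang it by the bail on the load cell's hook, gently and without jolting the hook, let go, and only then swing the hinged keeper down until it is fully closed over the hook's mouth. Leave the weight hanging still and the thinner weight in its pocket.

Things in the scene. Friction and masses are not known exactly. Their poses are not given: they have to be found in the camera images.
- thick_weight: Check weight to hang: steel disc 56 mm wide, 26 thick, about 0.5 kg, with a fixed arched bail of 8 mm bar on top. Origin: centre of its underside, z up. The bail stands in its y-z plane: legs at y +-18 mm, z 26 to 48, joined by a half circle. Starts in a pocket, underside 10 mm above the bench, only 6 mm of the disc proud of the block; pads 20 mm wide on the bail fill it.
- thick_weight_bail (a point): Crown of the thick weight's bail, on the bar's centre line, 66 mm above the weight's underside (top of the bar 70, underside 62 mm); the bar runs along the weight's y here. The clear opening below it is 28 mm wide and 36 mm high.
- thin_weight: The other weight: same width and bail, but its disc is only 13 mm thick (all heights 13 mm less), so it sits lower in the block. Stays there. Origin: centre of its underside.
- weight_block: Fixed wooden block 86 (x) by 165 (y) by 32 mm high with two round pockets 59 mm wide, 22 mm deep, at y +-40 mm; either weight may be in either pocket. Origin: centre of its underside. At y midway between its origin and the stand's the bench is bare 60 mm to either side, for world x 0.46 to 0.57 m.
- stand: Fixed load cell stand. Origin on the bench straight below the hook's seat, x along the beam away from the robot, z up. Base plate x -35 to 105 mm, y +-55, 12 high (a bubble level on it 22 high). Post 40 by 40 mm, x 60 to 100, 148 high; on it the aluminium beam, 28 mm wide, x 18 to 104, z 148 to 178; two bolt heads on top at x 70 and 90 reach z 183.
- hook: Hook of 8 mm bar on the beam's end nearest the robot, bent in the stand's x-z plane; same origin and axes as the stand. It leaves the beam at x 18, z 170 mm, dips to the seat at x 0 (top of bar z 160, underside 152) and turns up to a tip at x -14.5 (top at z 174, front at x -18.5). A hung bail lies along the stand's y, its crown's centre line at z 164.
- hook_seat (a point): Top of the hook's bar at its lowest point, where the bail comes to rest (stand's x 0, y 0, z 160 mm).
- keeper (a joint): Hinge of the keeper, a steel strap 14 mm wide, 42 long, 3 thick with a down-turned nose. Axis along the stand's y at its x 18, z 182 mm. 0: closed, lying level over the mouth, nose just outside the hook's tip (a stop). 1.57: standing straight up; 1.9: leaning back over the beam. Stiff (0.02 N m): stays where it is left. Starts at 1.3 to 1.7.
- keeper_end (a point): Free end of the keeper strap, on its upper face, 42 mm from the hinge.
Not all that is in view belongs to the job. What is shaped like the thick_weight but red or turquoise is not meant.

How it is judged:
On the way, in this order (a step that is already met when the one before it is completed fails the run):
1. the thick weight stands upright on the bare bench, let go of (height (world z) of thick_weight below 0.005 m and angle between thick_weight's own z axis and vertical below 0.08 rad and contact force between the fingers and thick_weight below 0.05 N), for 0.2 s.
2. the thick weight hangs by its bail on the hook, let go of, the keeper still open (distance between thick_weight_bail and hook_seat below 0.014 m and angle between thick_weight's own z axis and vertical below 0.3 rad and contact force between thick_weight and hook above 1.5 N and contact force between each of the arm, the fingers and thick_weight below 0.05 N and value of joint keeper above 0.5 rad), for 0.2 s.
3. the keeper is closed over the hook's mouth (value of joint keeper below 0.1 rad), for 0.2 s.
At the end, for the whole second after the job is handed in: The thick weight hangs by its bail in the hook's seat (crown within 14 mm of the seat point), within 0.2 rad of upright, carried by the hook and almost still (under 60 mm/s); the keeper is closed to within 0.1 rad; the thin weight is within 20 mm of where it was (distance between thick_weight_bail and hook_seat below 0.014 m and angle between thick_weight's own z axis and vertical below 0.2 rad and contact force between thick_weight and hook above 1.5 N and linear speed of thick_weight below 0.06 m/s and value of joint keeper below 0.1 rad and distance of thin_weight from where it was at the start of the episode below 0.02 m); the robot touches nothing.
It fails at once if the load cell's hook or its keeper is jolted or forced with more than 40 N (contact force between hook and anything else above 40 N).
It fails at once if the thin weight is taken or knocked out of its place (distance of thin_weight from where it was at the start of the episode above 0.03 m).
It also fails if it takes over 72 s, if anything falls off the work surface, if the arm or the gripper's body presses on something with over 40 N, if the wrist force passes 120 N, or if a joint passes its speed limit or range.

## Working session

There is one attempt and no reset: what is moved stays moved. The work goes in short steps, Python scripts to look and compute and a tool call to move; the robot and the scene stay as the last step left them, time stands still between calls to the robot, and variables do not carry over. Pictures are saved under pics/ and viewed, at most 10 in all, crops included, and the job is handed in when it is done.

Besides the shell and the picture viewer there is one more tool, called after ">>>" as name(argument=value, ...), one argument or row to a line, values as JSON. move_arm: Moves the arm, as the interface text tells. Its arguments: {"type":"object","properties":{"steps":{"type":"string"},"fingers":{"type":"number"},"force":{"type":"number"}},"required":["steps"]}

```bash
ls; mkdir -p pics; cat > h.py <<'E'
import numpy as np, cv2
from rig import state, grab_frame, job_done, tip_extent
def cam(n):
    s=state(); f=grab_frame(n); f['s']=s; p=f['pixels']; 
    f['f']=p.shape[0]/2/np.tan(np.radians(f['vfov'])/2)
    if 'world_to_cam' in f: f['T']=np.linalg.inv(np.array(f['world_to_cam']))
    else:
        T=np.eye(4); T[:3,:3]=cv2.Rodrigues(np.array(s['tool_rot'],float))[0]; T[:3,3]=s['tool_pos']
        f['T']=T@np.array(f['hand_eye'])
    return f
def ray(f,u,v):
    d=f['T'][:3,:3]@np.array([(u-f['cx'])/f['f'],(v-f['cy'])/f['f'],1]); return f['T'][:3,3],d
def onz(f,u,v,z):
    o,d=ray(f,u,v); return o+d*(z-o[2])/d[2]
def proj(f,P):
    c=np.linalg.inv(f['T'])@np.append(P,1); return f['cx']+f['f']*c[0]/c[2], f['cy']+f['f']*c[1]/c[2]
def tri(f1,p1,f2,p2):
    o1,d1=ray(f1,*p1);o2,d2=ray(f2,*p2)
    st=np.linalg.lstsq(np.c_[d1,-d2],o2-o1,rcond=None)[0]
    a=o1+d1*st[0];b=o2+d2*st[1]; return (a+b)/2,np.linalg.norm(a-b)
E
python3 - <<'E'
from h import *
s=state(); print({k:np.round(v,3) for k,v in s.items()}, tip_extent)
a=[cam(n) for n in('side','top')]
for n,f in zip(('side','top'),a):
    cv2.imwrite(f'pics/{n}0.png',f['pixels']); print(n,f['vfov'],f['cx'],f['cy'],np.round(f['T'],3).tolist())
E
```

```text
pics
{'clock': np.float64(0.0), 'qpos': array([-1.337,  0.333, -0.065,  1.461,  0.022,  1.35 , -0.088]), 'qd': array([-0.   , -0.   ,  0.002,  0.   ,  0.001,  0.001, -0.   ]), 'joint_efforts': array([ 0.0000e+00, -6.2326e+01,  2.5000e-02, -3.8989e+01, -6.1000e-02,
        4.0000e-02,  0.0000e+00]), 'tool_pos': array([0.159, 0.604, 0.23 ]), 'tool_rot': array([-4.020e-01, -3.116e+00,  2.000e-03]), 'ft_force': array([0.238, 0.275, 0.317]), 'ft_torque': array([ 0.004, -0.007,  0.043]), 'finger_force': np.float64(0.0), 'finger_gap': np.float64(0.087)} 0.008
side 52.517181539952944 254.27138590377825 190.64205825654432 [[-0.999, -0.045, 0.025, 0.452], [-0.049, 0.677, -0.735, 0.733], [0.016, -0.735, -0.678, 0.839], [0.0, 0.0, 0.0, 1.0]]
top 53.27697408859563 253.5610303942512 190.7617532610582 [[0.018, -0.992, 0.124, 0.337], [-1.0, -0.017, 0.012, -0.045], [-0.009, -0.125, -0.992, 1.256], [0.0, 0.0, 0.0, 1.0]]
```

View pics/side0.png

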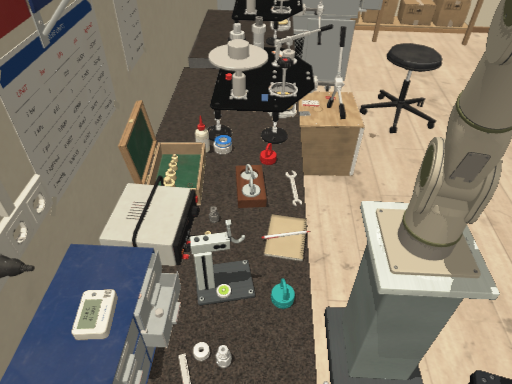

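View pics/top0.png

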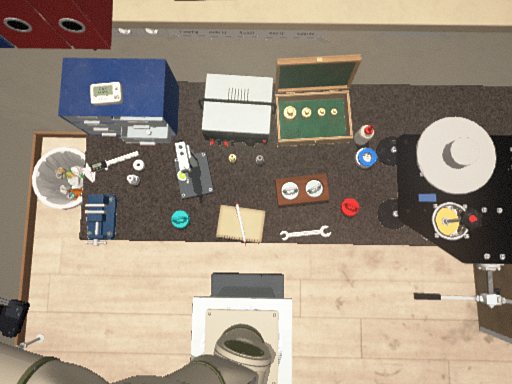

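The side view shows the block at about (250,187) with both weights, and the stand at about (222,260) with its hook to the right at (238,238). In the top view the block is at (302,190) and the stand at (194,172). I'll enlarge these.

```bash
python3 - <<'E'
from h import *
S=cv2.imread('pics/side0.png');T=cv2.imread('pics/top0.png')
c=lambda I,x,y,w,h:cv2.resize(I[y:y+h,x:x+w],(400,300),interpolation=cv2.INTER_CUBIC)
# cells 80x60 -> 5x
out=np.vstack([np.hstack([c(S,210,155,80,60),c(S,180,215,80,60)]),np.hstack([c(T,262,160,80,60),c(T,155,135,80,60)])])
cv2.imwrite('pics/c0.png',out)
E
```

```text
(no output)
```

View pics/c0.png

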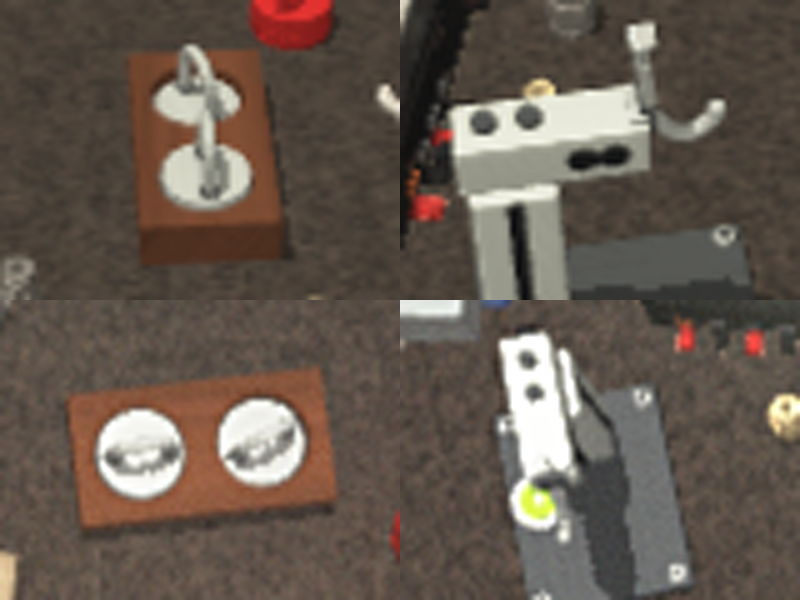

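The crops settle the layout. The weight nearer the side camera (top view (290,190)) stands proud of the block, so it is the thick one. The other, at (314,188), is recessed. The hook tip is at side (243.6,235.6) and top about (187.6,181).

```bash
python3 - <<'E'
from h import *
s,t=cam('side'),cam('top'); w=cam('wrist')
print('hand_eye',np.round(w['hand_eye'],3).tolist(),w['vfov'])
print('thick',onz(t,290,190.4,.036),'thin',onz(t,314.4,188.6,.023))
p=t['pixels'].astype(int);b,g,r=p[...,0],p[...,1],p[...,2]
m=((r-b>40)&(r-g>30)&(g>20)).astype(np.uint8);m[:, :262]=0;m[:,342:]=0;m[:160]=0;m[220:]=0
c=max(cv2.findContours(m,0,1)[0],key=cv2.contourArea);box=cv2.boxPoints(cv2.minAreaRect(c));print(box)
q=np.array([onz(t,*x,.032)[:2] for x in box]);print('block',q.round(4),q.mean(0))
print('tip',tri(s,(243.6,235.6),t,(187.6,181)))
bl=lambda u,v:(155+(u-400)/5,135+(v-300)/5)
for u,v in [(655,385),(690,583),(500,420)]: print('plate',onz(t,*bl(u,v),.012))
for u,v in [(500,337),(548,333),(530,478),(578,468)]: print('beam',onz(t,*bl(u,v),.178))
E
```

```text
hand_eye [[0.001, -0.956, -0.293, 0.08], [1.0, 0.001, 0.0, 0.0], [0.0, -0.293, 0.956, -0.154], [0.0, 0.0, 0.0, 1.0]] 60.47562609956436
thick [ 0.49351481 -0.14800384  0.036     ] thin [ 0.50243342 -0.22814674  0.023     ]
[[274.73172 178.58536]
 [326.09756 172.87805]
 [329.07315 199.65854]
 [277.7073  205.36584]]
block [[ 0.5317 -0.0987]
 [ 0.5532 -0.2647]
 [ 0.4663 -0.2738]
 [ 0.445  -0.1093]] [ 0.49903456 -0.18661932]
tip (array([0.49626751, 0.1576172 , 0.16978988]), np.float64(0.004510658521671401))
plate [0.62036466 0.1296184  0.012     ]
plate [0.4882618  0.10214089 0.012     ]
plate [0.59499101 0.23175733 0.012     ]
beam [0.6094491  0.19694257 0.178     ]
beam [0.61226278 0.1692451  0.178     ]
beam [0.52708868 0.17608533 0.178     ]
beam [0.53335992 0.14878597 0.178     ]
```

>>> move_arm(
  steps="0.025 -0.025 0.01 -6; 0.025 -0.025 0.01 -6; 0.025 -0.025 0.01 -6; 0.025 -0.025 0.01 -6; 0.025 -0.025 0.01 -6; 0.025 -0.025 0.01 -6; 0.025 -0.025 0.01 -6; 0.025 -0.025 0.01 -6; 0.025 -0.025 0.01 -6; 0.025 -0.025 0.01 -6; 0.025 -0.025 0.01 -6; 0.025 -0.025 0.01 -6",
)

```text
clock: 1.25
tool_pos: [0.4596, 0.303, 0.3512]
tool_rot: [-2.163, -2.279, -0.001]
ft_force: [0.4, 0.6, -0.3]
finger_gap: 0.0872
finger_force: 0.0
```

>>> move_arm(
  steps="0.01 -0.024 0 0; 0.01 -0.024 0 0; 0.01 -0.024 0 0; 0.01 -0.024 0 0; 0.01 -0.024 0 0; 0 -0.024 0 0; 0 0 0 0; 0 0 0 0",
)

```text
clock: 1.92
tool_pos: [0.5089, 0.1592, 0.3508]
tool_rot: [-2.16, -2.281, -0.001]
ft_force: [-0.5, 1.0, -0.8]
finger_gap: 0.0869
finger_force: 0.0
```

```bash
python3 - <<'E'
from h import *
w=cam('wrist');s=w['s'];print(s['tool_pos'],s['tool_rot'],s['clock'],s['qpos'])
cv2.imwrite('pics/w1.png',w['pixels']);np.save('w1.npy',w['T'])
print(proj(w,[.51,.161,.16]))
E
```

```text
[0.50894961 0.1592251  0.35084646] [-2.15987466e+00 -2.28131763e+00 -1.04739725e-03] 1.9167 [-0.79376323  0.08179354  0.43866152  1.51997346 -0.03503128  1.54696516
 -0.30089772]
(np.float64(261.40085326224346), np.float64(164.9094208332431))
```

View pics/w1.png

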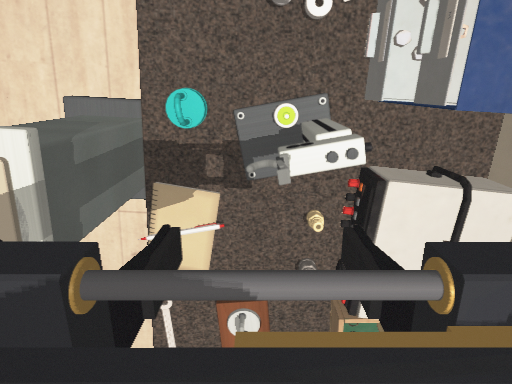

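The wrist view shows the stand. The hook tip is near (252,172), the keeper is upright near (285,165), and the two bolt heads are at (332,157) and (352,153). The next crop covers the hook, and I'll drive on to the block in the same step.

```bash
python3 - <<'E'
from h import *
I=cv2.imread('pics/w1.png')
cv2.imwrite('pics/w1c.png',cv2.resize(I[110:200,230:380],(750,450),interpolation=cv2.INTER_CUBIC))
g=cv2.cvtColor(I,6)[140:175,320:365]
m=(g<100).astype(np.uint8);n,l,st,c=cv2.connectedComponentsWithStats(m)
f=cam('wrist');f['T']=np.load('w1.npy')
for i in range(1,n):
    if st[i,4]>30: u=c[i]+[320,140]; print(u,st[i],onz(f,*u,.183))
E
```

```text
[346.33445946 170.81418919] [  0  25  45  10 296] [0.59527882 0.16491195 0.183     ]
```

View pics/w1c.png

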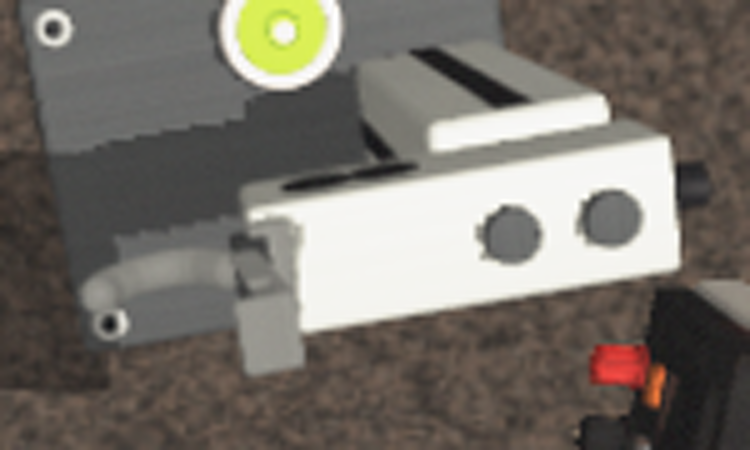

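>>> move_arm(
  steps="0 -0.03 -0.005 -1.5; 0 -0.04 -0.01 -2; 0 -0.04 -0.01 -2; 0 -0.04 -0.01 0; 0 -0.04 -0.01 0; 0 -0.04 -0.01 0; 0 -0.04 -0.015 0; -0.005 -0.03 -0.015 0; -0.01 -0.01 -0.015 0; 0 0 0 0; 0 0 0 0",
)

```text
clock: 2.93
tool_pos: [0.4937, -0.1475, 0.2506]
tool_rot: [-2.263, -2.178, 0.001]
ft_force: [0.5, 0.4, 0.4]
finger_gap: 0.0872
finger_force: 0.0
```

```bash
python3 - <<'E'
from h import *
w=cam('wrist');s=w['s'];print(s['tool_pos'],s['tool_rot'],s['clock'])
I=w['pixels']
cv2.imwrite('pics/w2.png',I);np.save('w2.npy',w['T'])
u,v=map(int,proj(w,[.494,-.148,.036]));print(u,v)
x0=min(max(u-75,0),362);y0=min(max(v-45,0),294);print(x0,y0)
cv2.imwrite('pics/w2c.png',cv2.resize(I[y0:y0+90,x0:x0+150],(750,450),interpolation=cv2.INTER_CUBIC))
E
```

```text
[ 0.49368688 -0.147502    0.25061936] [-2.26255834e+00 -2.17803125e+00  5.03140163e-04] 2.9333
260 162
185 117
```

View pics/w2c.png

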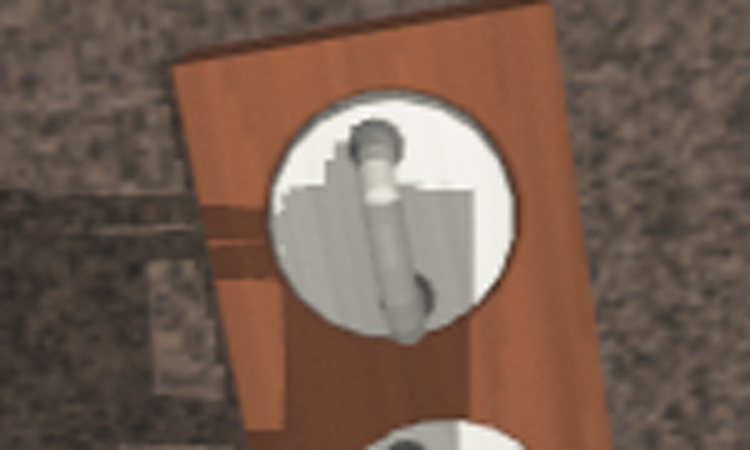

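The crop shows the thick weight's disc centred at crop (393,214), with bail feet at about (375,141) and (412,296). The stand crop shows bolts at (512,235) and (610,217), and the hook tip at about (97,295).

```bash
python3 - <<'E'
from h import *
f=cam('wrist');f['T']=np.load('w2.npy')
c=lambda u,v,z:onz(f,185+u/5-.4,117+v/5-.4,z)
print('disc',c(393,214,.036)); a=c(375,141,.036);b=c(412,296,.036);print('mid',(a+b)/2,'bail ang',np.degrees(np.arctan2(*(a-b)[[1,0]])),np.linalg.norm(a-b))
R=cv2.Rodrigues(f['s']['tool_rot'])[0];print('tool y ang',np.degrees(np.arctan2(R[1,1],R[0,1])))
f['T']=np.load('w1.npy')
c=lambda u,v,z:onz(f,230+u/5-.4,110+v/5-.4,z)
A=c(512,235,.183);B=c(610,217,.183);t=c(97,295,.174);print('bolts',A,B,'tip',t)
d=B-A;print(np.linalg.norm(d),np.degrees(np.arctan2(d[1],d[0])));d=(A+B)/2-t;print(np.linalg.norm(d),np.degrees(np.arctan2(d[1],d[0])))
u=d/np.linalg.norm(d[:2]);print('seat', t[:2]+u[:2]*.0145, ((A+B)/2-.08*u)[:2])
sx=u[:2]
seat=((A+B)/2-.08*u)[:2]
for uv in [(245,375),(303,368),(240,293),(304,290),(298,222),(262,212)]:
  # ray meets vertical plane of stand x =X
  o,dd=ray(f,230+uv[0]/5-.4,110+uv[1]/5-.4)
  for X in (.005,.012,.018): 
    k=(X-(o[:2]-seat)@sx)/(dd[:2]@sx);P=o+k*dd;q=P[:2]-seat;print(uv,X,'y',round(-q[0]*sx[1]+q[1]*sx[0],4),'z',round(P[2],4))
E
```

```text
disc [ 0.49671989 -0.1448259   0.036     ]
mid [ 0.49684724 -0.14612842  0.036     ] bail ang 101.16767454267807 0.03701504581468744
tool y ang -2.0838253717123565
bolts [0.57916073 0.17855624 0.183     ] [0.59810634 0.18323143 0.183     ] tip [0.49724081 0.15959872 0.174     ]
0.01951393304209196 13.861899690654187
0.09427148294788468 13.116271822226109
seat [0.51136252 0.16288917] [0.51072061 0.1627396 ]
(245, 375) 0.005 y 0.4468 z 1.7489
(245, 375) 0.012 y 0.0616 z 0.4557
(245, 375) 0.018 y -0.2685 z -0.6529
(303, 368) 0.005 y 0.124 z 0.6643
(303, 368) 0.012 y 0.0744 z 0.4986
(303, 368) 0.018 y 0.0318 z 0.3565
(240, 293) 0.005 y 0.2302 z 1.1338
(240, 293) 0.012 y 0.0702 z 0.48
(240, 293) 0.018 y -0.0669 z -0.0804
(304, 290) 0.005 y 0.1097 z 0.6388
(304, 290) 0.012 y 0.075 z 0.4996
(304, 290) 0.018 y 0.0452 z 0.3802
(298, 222) 0.005 y 0.1025 z 0.632
(298, 222) 0.012 y 0.0752 z 0.4998
(298, 222) 0.018 y 0.0518 z 0.3865
(262, 212) 0.005 y 0.1175 z 0.7148
(262, 212) 0.012 y 0.0746 z 0.4966
(262, 212) 0.018 y 0.0379 z 0.3095
```

>>> move_arm(
  steps="0.001 0.001 -0.02 4; 0.001 0.001 -0.03 4; 0.001 0 -0.03 5; 0 0 -0.03 0; 0 0 -0.03 0; 0 0 -0.03 0; 0 0 -0.0135 0; 0 0 -0.01 0; 0 0 0 0; 0 0 0 0",
  fingers=0.05,
)

```text
clock: 3.87
tool_pos: [0.4977, -0.1458, 0.0581]
tool_rot: [2.001, 2.421, 0.001]
ft_force: [-0.2, -0.0, 0.2]
finger_gap: 0.0504
finger_force: 0.0
```

>>> move_arm(
  steps="0 0 0 0; 0 0 0 0; 0 0 0 0; 0 0 0 0; 0 0 0 0; 0 0 0 0; 0 0 0 0; 0 0 0 0",
  fingers=0,
  force=30,
)

```text
clock: 4.53
tool_pos: [0.4963, -0.1467, 0.0574]
tool_rot: [-2.003, -2.42, 0.001]
ft_force: [-1.1, -1.0, -1.1]
finger_gap: 0.006
finger_force: 29.7
```

>>> move_arm(
  steps="0 0 0.004 0; 0 0 0.006 0; 0 0 0.01 0; 0 0 0.015 0; 0 0 0.015 0; 0 0 0.01 0; 0 0 0 0; 0 0 0 0",
)

```text
clock: 5.2
tool_pos: [0.4971, -0.1463, 0.1179]
tool_rot: [2.002, 2.42, 0.002]
ft_force: [-0.3, 0.3, -4.9]
finger_gap: 0.006
finger_force: 30.0
```

>>> move_arm(
  steps="0.002 0.01 0 0; 0.002 0.02 0 0; 0.003 0.025 0 0; 0.003 0.025 0 0; 0.003 0.024 0 0; 0.003 0.02 -0.01 0; 0.002 0.01 -0.02 0; 0 0 -0.02 0; 0 0 -0.01 0; 0 0 -0.004 0; 0 0 -0.002 0; 0 0 0 0",
)

```text
clock: 6.2
tool_pos: [0.5148, -0.0129, 0.0515]
tool_rot: [2.004, 2.419, -0.0]
ft_force: [-0.5, 0.2, -4.8]
finger_gap: 0.0061
finger_force: 30.0
```

>>> move_arm(
  steps="0 0 -0.001 0; 0 0 -0.001 0; 0 0 -0.001 0; 0 0 0 0; 0 0 0 0",
)

```text
clock: 6.62
tool_pos: [0.5148, -0.0125, 0.0486]
tool_rot: [2.003, 2.42, 0.001]
ft_force: [-0.3, 0.2, -5.2]
finger_gap: 0.006
finger_force: 30.0
```

>>> move_arm(
  steps="0 0 -0.0005 0; 0 0 -0.0005 0; 0 0 0 0; 0 0 0 0",
)

```text
clock: 6.95
tool_pos: [0.5147, -0.0125, 0.0474]
tool_rot: [2.003, 2.42, 0.0]
ft_force: [-0.2, 0.1, -5.5]
finger_gap: 0.0062
finger_force: 30.0
```

>>> move_arm(
  steps="0 0 -0.0005 0; 0 0 -0.0005 0; 0 0 0 0; 0 0 0 0",
)

```text
clock: 7.28
tool_pos: [0.5149, -0.0126, 0.0473]
tool_rot: [-2.003, -2.42, -0.001]
ft_force: [-5.8, -0.0, 8.3]
finger_gap: 0.0064
finger_force: 29.1
```

>>> move_arm(
  steps="0 0 0 0; 0 0 0 0; 0 0 0 0; 0 0 0 0; 0 0 0 0; 0 0 0 0; 0 0 0.01 0; 0 0 0.03 0; 0 0 0.04 0; 0 0 0.04 0; 0 0 0.04 0; 0 0 0.04 0",
  fingers=0.06,
)

```text
clock: 8.28
tool_pos: [0.5143, -0.013, 0.2493]
tool_rot: [2.003, 2.419, 0.001]
ft_force: [1.4, 0.2, 0.6]
finger_gap: 0.0599
finger_force: 0.0
```

```bash
python3 - <<'E'
from h import *
w=cam('wrist');s=w['s'];print(s['tool_pos'],s['tool_rot'],s['clock'],s['qpos'],s['finger_gap'])
I=w['pixels'];np.save('w3.npy',w['T'])
u,v=map(int,proj(w,[.515,-.0125,.026]));print(u,v)
x0=min(max(u-75,0),362);y0=min(max(v-60,0),264);print(x0,y0)
a=cv2.resize(I[y0:y0+120,x0:x0+150],(400,320),interpolation=cv2.INTER_CUBIC)
S=cam('side');np.save('s.npy',S['T'])
b=cv2.resize(S['pixels'][215:263,190:250],(400,320),interpolation=cv2.INTER_CUBIC)
cv2.imwrite('pics/w3c.png',np.hstack([a,b]))
E
```

```text
[ 0.51426569 -0.01301404  0.24930135] [2.00349863e+00 2.41909441e+00 1.04824349e-03] 8.2833 [-0.65755158  0.06582769  0.62843299  1.75155846 -0.03989962  1.33606723
  0.1664933 ] 0.05986804205315445
260 159
185 99
```

View pics/w3c.png

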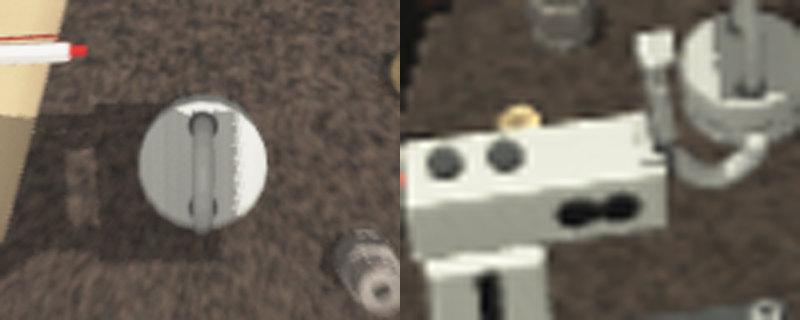

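The weight stands upright and free at about (0.515, -0.012), with its bail square to the tool. The keeper's end is at side pixel (228,221) and its hinge near (230,237). Next I'll work out the keeper angle.

```bash
python3 - <<'E'
from h import *
seat=np.array([.511,.1628]);a=np.radians(13.1);sx=np.array([np.cos(a),np.sin(a)]);sy=np.array([-sx[1],sx[0]])
W=cam('wrist');W['T']=np.load('w1.npy');S=cam('side')
def pl(f,u,v,Y):
    o,d=ray(f,u,v);k=(Y-(o[:2]-seat)@sy)/(d[:2]@sy);P=o+k*d;return round((P[:2]-seat)@sx,4),round(P[2],4)
for u,v in [(637,38),(672,30),(674,60),(640,68),(665,150)]:
    q=(190+(u-400)*.15,215+v*.15)
    print('side',u,v,[pl(S,*q,Y) for Y in(.007,-.007)])
for th in (1.2,1.3,1.4,1.5,1.6,1.7):
    P=lambda Y:np.append(seat+sx*(.018-.042*np.cos(th))+sy*Y,.182+.042*np.sin(th))
    print(th,[(np.round((np.array(proj(W,P(Y)))+.4-[230,110])*5)) for Y in(.007,-.007)],[np.round((np.array(proj(S,P(Y)))-[190,215])/.15+[400,0]) for Y in(.007,-.007)])
E
```

```text
side 637 38 [(np.float64(0.0221), np.float64(0.2343)), (np.float64(0.0208), np.float64(0.2192))]
side 672 30 [(np.float64(0.0108), np.float64(0.236)), (np.float64(0.0093), np.float64(0.2209))]
side 674 60 [(np.float64(0.0106), np.float64(0.2219)), (np.float64(0.009), np.float64(0.2065))]
side 640 68 [(np.float64(0.0216), np.float64(0.2201)), (np.float64(0.0203), np.float64(0.2046))]
side 665 150 [(np.float64(0.0146), np.float64(0.1785)), (np.float64(0.0132), np.float64(0.162))]
1.2 [array([175., 303.]), array([188., 378.])] [array([698.,  59.]), array([692.,  27.])]
1.3 [array([197., 301.]), array([210., 376.])] [array([686.,  57.]), array([680.,  26.])]
1.4 [array([220., 299.]), array([233., 374.])] [array([673.,  57.]), array([667.,  25.])]
1.5 [array([244., 295.]), array([256., 371.])] [array([660.,  57.]), array([654.,  26.])]
1.6 [array([267., 292.]), array([280., 367.])] [array([647.,  59.]), array([641.,  27.])]
1.7 [array([291., 287.]), array([303., 363.])] [array([634.,  61.]), array([629.,  30.])]
```

>>> move_arm(
  steps="0.004 0.01 0 7; 0.004 0.016 0 7; 0.004 0.016 0 7; 0.004 0.016 0 7; 0.004 0.016 0 7; 0.004 0.016 0 7; 0.004 0.016 0 7; 0.004 0.016 0 7; 0.004 0.016 0 7; 0.004 0.016 0 7; 0.003 0.016 0 7; 0.002 0.017 0 7",
  fingers=0,
)

```text
clock: 9.48
tool_pos: [0.5592, 0.1747, 0.2449]
tool_rot: [0.14, -3.136, 0.002]
ft_force: [0.8, -0.6, -0.2]
finger_gap: 0.0011
finger_force: 0.0
```

>>> move_arm(
  steps="0 0 0 4; 0 0 0 4; 0 0 0 0; 0 0 -0.014 0; 0 0 -0.014 0; 0 0 -0.0135 0; 0 0 0 0; 0 0 0 0",
)

```text
clock: 10.15
tool_pos: [0.5591, 0.174, 0.2041]
tool_rot: [0.346, -3.12, 0.001]
ft_force: [-0.9, 0.9, 0.3]
finger_gap: -0.0
finger_force: 0.0
```

```bash
python3 - <<'E'
from h import *
s=state();R=cv2.Rodrigues(s['tool_rot'])[0];print(s['tool_pos'],'yaw',np.degrees(np.arctan2(R[1,1],R[0,1])),s['qpos'],s['ft_force'])
S=cam('side');S=S['pixels'];cv2.imwrite('pics/s4.png',cv2.resize(S[190:280,170:290],(640,480),interpolation=cv2.INTER_CUBIC))
E
```

```text
[0.55905167 0.17402963 0.2040523 ] yaw 102.67083380298617 [-0.69904077  0.26743885  0.38288195  1.62434894 -0.10311792  1.27234484
  1.49406957] [-0.87638501  0.91958614  0.25771052]
```

View pics/s4.png

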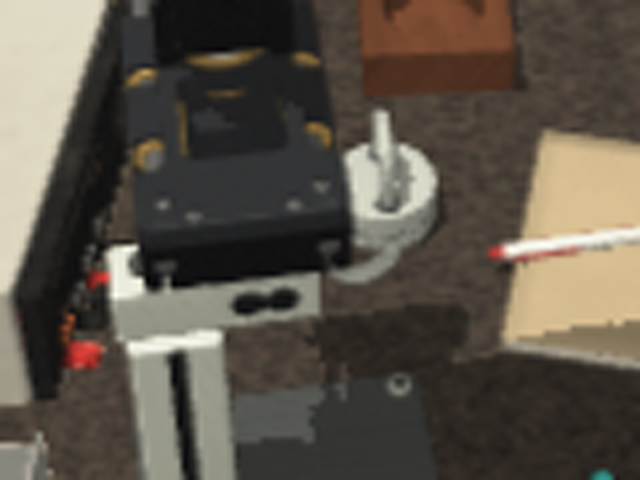

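>>> move_arm(
  steps="0 0 0.004 0; 0 0 0 0; -0.0055 -0.0013 0 0; -0.0055 -0.0013 0 0; -0.0055 -0.0013 0 0; -0.0055 -0.0013 0 0; -0.0055 -0.0013 0 0; -0.0055 -0.0013 0 0; -0.0055 -0.0013 0 0; -0.0055 -0.0013 0 0; 0 0 0 0; 0 0 0 0",
)

```text
clock: 11.2
tool_pos: [0.5154, 0.1641, 0.2091]
tool_rot: [0.35, -3.122, -0.001]
ft_force: [-0.3, 1.0, 0.4]
finger_gap: 0.0005
finger_force: 0.0
```

>>> move_arm(
  steps="0.004 0.001 0.01 0; 0 0 0.03 0; 0 0 0.03 0; 0 -0.02 0.01 0; 0 -0.04 0 0; 0 -0.04 0 0; 0 -0.04 0 0; 0 -0.03 0 0; 0 -0.01 0 0; 0 0 0 0; 0 0 0 0",
  fingers=0.07,
)

```text
clock: 12.12
tool_pos: [0.5201, -0.0143, 0.2894]
tool_rot: [-0.349, 3.122, 0.001]
ft_force: [0.2, 1.2, -0.4]
finger_gap: 0.065
finger_force: 0.0
```

```bash
python3 - <<'E'
from h import *
S=cam('side');w=cam('wrist');s=w['s'];R=cv2.Rodrigues(s['tool_rot'])[0];print(s['tool_pos'],'yaw',np.degrees(np.arctan2(R[1,1],R[0,1])),s['finger_gap'])
np.save('w5.npy',w['T']);u,v=map(int,proj(w,[.515,-.0125,.026]));print(u,v)
x0=min(max(u-75,0),362);y0=min(max(v-60,0),264);print(x0,y0)
a=cv2.resize(w['pixels'][y0:y0+120,x0:x0+150],(400,320),interpolation=cv2.INTER_CUBIC)
b=cv2.resize(S['pixels'][215:263,190:250],(400,320),interpolation=cv2.INTER_CUBIC)
cv2.imwrite('pics/w5c.png',np.hstack([a,b]))
E
```

```text
[ 0.52005329 -0.01329043  0.2891261 ] yaw 102.87403043454485 0.06715032827824373
262 149
187 89
```

View pics/w5c.png

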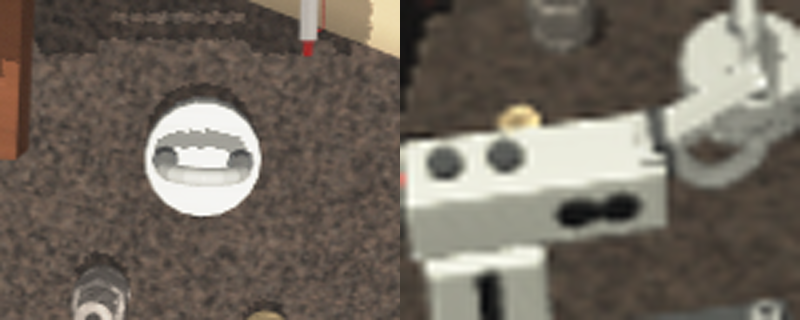

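The weight's disc is centred at crop (203,158), with bail feet at (164,157) and (241,160). The keeper now slopes from about (665,125) to (760,85).

```bash
python3 - <<'E'
from h import *
W=cam('wrist');W['T']=np.load('w5.npy');S=cam('side')
c=lambda u,v,z:onz(W,187+u*.375-.3,89+v*.375-.3,z)
a,b=c(164,157,.026),c(241,160,.026);print('disc',c(203,158,.026),(a+b)/2,np.degrees(np.arctan2(*(a-b)[[1,0]])),np.linalg.norm(a-b))
seat=np.array([.511,.1628]);t=np.radians(13.1);sx=np.array([np.cos(t),np.sin(t)]);sy=np.array([-sx[1],sx[0]])
for th in (.4,.5,.6,.7,.8):
    P=lambda Y:np.append(seat+sx*(.018-.042*np.cos(th))+sy*Y,.182+.042*np.sin(th))
    print(th,[np.round((np.array(proj(S,P(Y)))-[190,215])/.15+[400,0]) for Y in(.007,-.007)])
print('hinge',[np.round((np.array(proj(S,np.append(seat+sx*.018+sy*Y,.182)))-[190,215])/.15+[400,0]) for Y in(.007,-.007)])
# bright keeper end profile near
g=cv2.cvtColor(S['pixels'],6)[224:236,228:246];print(g)
E
```

```text
disc [ 0.51346003 -0.01271195  0.026     ] [ 0.513747   -0.01288201  0.026     ] -79.30590738442802 0.03688840247243528
0.4 [array([770.,  97.]), array([763.,  66.])]
0.5 [array([765.,  90.]), array([758.,  59.])]
0.6 [array([758.,  83.]), array([751.,  52.])]
0.7 [array([750.,  77.]), array([744.,  46.])]
0.8 [array([741.,  72.]), array([735.,  41.])]
hinge [array([655., 144.]), array([649., 113.])]
[[ 65  60  62  97 174 212 216 218 216 215 217 215 209 195 209 199 131 130]
 [ 62  58  59  86 157 212 216 218 217 215 205 172 221 213 221 228 151 135]
 [ 69  66  63  83 145 212 216 219 218 216 214 209 217 215 213 216 206 139]
 [ 63  64  68  82 124 181 215 218 215 216 215 215 213 210 212 228 237 141]
 [ 67  68  71  81 110 141 168 224 216 214 213 211 209 210 206 187 153 147]
 [ 67  63  63  71 111 180 209 217 215 212 209 211 211 202 155 110 109 151]
 [ 65  58  83 153 206 213 216 214 211 211 212 209 181 187 209 200 189 171]
 [ 85 141 229 211 216 215 212 210 211 205 180 146 140 136 153 149 144 139]
 [ 96 148 220 215 214 211 213 213 198 146 140 135 140 141 139 137 133 131]
 [ 90 134 214 211 211 214 214 180 170 131 133 140 143 141 139 136 128 108]
 [ 89 131 212 212 207 180 147 140 139 135 131 130 140 129 122 108 112 128]
 [ 88 120 190 197 147 141 128 104 112 154 139 133 141 135 125 130 128 133]]
```

>>> move_arm(
  steps="-0.002 0 -0.03 -2; -0.002 0 -0.035 0; -0.0023 0 -0.035 0; 0 0 -0.035 0; 0 0 -0.035 0; 0 0 -0.03 0; 0 0 -0.02 0; 0 0 -0.01 0; 0 0 -0.007 0; 0 0 0 0; 0 0 0 0",
  fingers=0.067,
)

```text
clock: 13.23
tool_pos: [0.5141, -0.0146, 0.0528]
tool_rot: [-0.296, 3.127, 0.0]
ft_force: [0.5, 0.2, 0.8]
finger_gap: 0.0672
finger_force: 0.0
```

```bash
python3 - <<'E'
from h import *
s=state();R=cv2.Rodrigues(s['tool_rot'])[0];print(s['tool_pos'],'yaw',np.degrees(np.arctan2(R[1,1],R[0,1])),s['finger_gap'],s['ft_force'])
E
```

```text
[ 0.51414639 -0.01458471  0.05283537] yaw 100.81155043088738 0.06720309858578181 [0.52821219 0.2459107  0.84775042]
```

>>> move_arm(
  steps="0 0.001 -0.003 0; 0 0 -0.002 0; 0 0 0 0; 0 0 0 0",
)

```text
clock: 13.57
tool_pos: [0.5136, -0.0138, 0.0473]
tool_rot: [-0.295, 3.127, 0.0]
ft_force: [-0.0, 0.1, -0.3]
finger_gap: 0.0668
finger_force: 0.0
```

>>> move_arm(
  steps="0 0 0 0; 0 0 0 0; 0 0 0 0; 0 0 0 0; 0 0 0 0; 0 0 0 0; 0 0 0 0",
  fingers=0.03,
  force=35,
)

```text
clock: 14.15
tool_pos: [0.5134, -0.0135, 0.047]
tool_rot: [0.296, -3.128, -0.001]
ft_force: [-0.2, 2.5, 1.8]
finger_gap: 0.0425
finger_force: 35.0
```

>>> move_arm(
  steps="0 0 0.002 0; 0 0 0.003 0; 0 0 0.005 0; 0 0 0.01 0; 0 0 0.02 0; 0 0 0 0; 0 0 0 0",
)

```text
clock: 14.73
tool_pos: [0.5143, -0.0138, 0.088]
tool_rot: [-0.295, 3.125, 0.001]
ft_force: [-1.0, 0.3, -5.2]
finger_gap: 0.0427
finger_force: 35.0
```

>>> move_arm(
  steps="-0.005 0 0.01 1; -0.011 0 0.016 1; -0.011 0 0.016 0; -0.011 0.006 0.016 0; -0.011 0.015 0.012 0; -0.011 0.025 0.006 0; -0.007 0.025 0 0; 0 0.025 0 0; 0 0.025 0 0; 0 0.022 0 0; 0 0.013 0 0; 0 0.006 0 0",
)

```text
clock: 15.73
tool_pos: [0.4459, 0.1498, 0.1622]
tool_rot: [0.354, -3.121, 0.0]
ft_force: [1.4, -0.0, -4.2]
finger_gap: 0.0425
finger_force: 35.0
```

>>> move_arm(
  steps="0 0 0 0; 0 0 0 0; 0 0 0 0; 0 0 0 0",
)

```text
clock: 16.07
tool_pos: [0.4466, 0.1468, 0.1629]
tool_rot: [0.347, -3.122, 0.0]
ft_force: [-0.1, 0.0, -4.1]
finger_gap: 0.0425
finger_force: 35.0
```

```bash
python3 - <<'E'
from h import *
s=state();R=cv2.Rodrigues(s['tool_rot'])[0];print(s['tool_pos'],'yaw',np.degrees(np.arctan2(R[1,1],R[0,1])))
S=cam('side');W=cam('wrist')
seat=np.array([.511,.1628]);t=np.radians(13.1);sx=np.array([np.cos(t),np.sin(t)]);sy=np.array([-sx[1],sx[0]])
p=np.array(s['tool_pos']);print('stand xy of tool',(p[:2]-seat)@sx,(p[:2]-seat)@sy)
a=cv2.resize(S['pixels'][195:285,180:300],(400,300),interpolation=cv2.INTER_CUBIC)
b=cv2.resize(S['pixels'][211:256,205:265],(400,300),interpolation=cv2.INTER_CUBIC)
cv2.imwrite('pics/s6.png',np.vstack([np.hstack([a,b]),np.hstack([cv2.resize(W['pixels'],(400,300)),a*0])]))
E
```

```text
[0.44660529 0.14676521 0.16287111] yaw 102.67322509755633
stand xy of tool -0.0663532013817535 -0.0010223544546639832
```

View pics/s6.png

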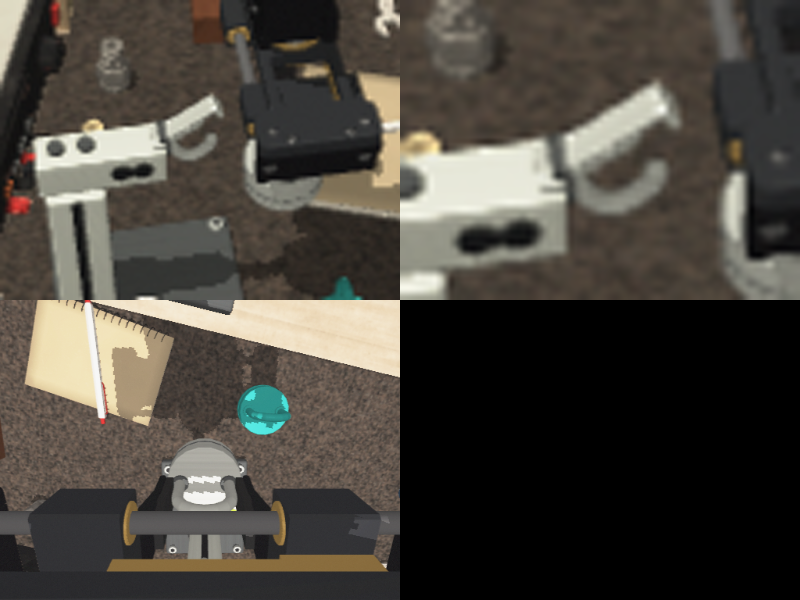

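The hook and keeper are clear: the hook tip is near crop-b (655,160) and the nose bottom near (672,125), so there is a gap for the bail. In the wrist view the bail opening is free between the fingers. I'll go in gently.

>>> move_arm(
  steps="0.003 0.001 0.001 0; 0.005 0.0013 0 0; 0.006 0.0015 0 0; 0.006 0.0015 0 0; 0.006 0.0015 0 0; 0.005 0.0013 0 0; 0.004 0.001 0 0; 0.004 0.001 0 0; 0.003 0.0007 0 0; 0 0 0 0; 0 0 0 0",
)

```text
clock: 17.08
tool_pos: [0.4884, 0.1589, 0.1639]
tool_rot: [0.35, -3.122, 0.0]
ft_force: [0.4, -0.4, -4.7]
finger_gap: 0.0422
finger_force: 35.0
```

>>> move_arm(
  steps="0.003 0.0007 0 0; 0.003 0.0007 0 0; 0.003 0.0007 0 0; 0.003 0.0007 0 0; 0 0 0 0; 0 0 0 0",
)

```text
clock: 17.58
tool_pos: [0.5006, 0.1617, 0.1639]
tool_rot: [0.35, -3.122, 0.0]
ft_force: [0.8, -0.9, -5.0]
finger_gap: 0.0426
finger_force: 35.0
```

>>> move_arm(
  steps="0.003 0.0007 0 0; 0.003 0.0007 0 0; 0.003 0.0007 0 0; 0.002 0.0005 0 0; 0 0 0 0; 0 0 0 0",
)

```text
clock: 18.08
tool_pos: [0.5115, 0.1643, 0.1639]
tool_rot: [0.35, -3.122, 0.0]
ft_force: [0.5, -0.8, -4.5]
finger_gap: 0.0423
finger_force: 35.0
```

>>> move_arm(
  steps="0 0 -0.002 0; 0 0 -0.003 0; 0 0 -0.003 0; 0 0 -0.003 0; 0 0 -0.002 0; 0 0 -0.001 0; 0 0 0 0; 0 0 0 0",
)

```text
clock: 18.75
tool_pos: [0.5114, 0.1643, 0.1499]
tool_rot: [0.35, -3.122, -0.0]
ft_force: [0.1, 0.5, -5.4]
finger_gap: 0.0423
finger_force: 35.0
```

>>> move_arm(
  steps="0 0 -0.001 0; 0 0 -0.001 0; 0 0 0 0; 0 0 0 0",
)

```text
clock: 19.08
tool_pos: [0.5114, 0.1643, 0.1479]
tool_rot: [0.35, -3.122, -0.0]
ft_force: [0.2, -0.1, -4.9]
finger_gap: 0.0427
finger_force: 35.0
```

>>> move_arm(
  steps="0 0 -0.0005 0; 0 0 -0.0005 0; 0 0 0 0; 0 0 0 0",
)

```text
clock: 19.42
tool_pos: [0.5114, 0.1643, 0.1469]
tool_rot: [0.35, -3.122, -0.0]
ft_force: [-0.0, 0.3, -4.4]
finger_gap: 0.0421
finger_force: 35.0
```

>>> move_arm(
  steps="0 0 -0.0005 0; 0 0 -0.0005 0; 0 0 0 0; 0 0 0 0",
)

```text
clock: 19.75
tool_pos: [0.5117, 0.1644, 0.1464]
tool_rot: [-0.35, 3.121, 0.001]
ft_force: [-0.2, 0.2, -0.0]
finger_gap: 0.0424
finger_force: 35.0
```

>>> move_arm(
  steps="0 0 -0.0005 0; 0 0 -0.0005 0; 0 0 0 0; 0 0 0 0",
)

```text
clock: 20.08
tool_pos: [0.5121, 0.1645, 0.1461]
tool_rot: [-0.349, 3.12, 0.001]
ft_force: [-2.4, -0.8, 8.5]
finger_gap: 0.0421
finger_force: 35.0
```

>>> move_arm(
  steps="0 0 0.001 0; 0 0 0 0; 0 0 0 0",
)

```text
clock: 20.33
tool_pos: [0.5117, 0.1644, 0.1462]
tool_rot: [-0.35, 3.121, 0.0]
ft_force: [-1.6, 0.4, 3.1]
finger_gap: 0.0422
finger_force: 35.0
```

>>> move_arm(
  steps="0 0 0 0; 0 0 0 0; 0 0 0 0; 0 0 0 0; 0 0 0 0; 0 0 0 0; 0 0 0 0; 0 0 0 0; 0 0 0 0; 0 0 0 0",
  fingers=0.07,
)

```text
clock: 21.17
tool_pos: [0.5114, 0.1643, 0.1459]
tool_rot: [0.35, -3.122, -0.0]
ft_force: [0.1, 0.0, 0.3]
finger_gap: 0.07
finger_force: 0.0
```

```bash
python3 - <<'E'
from h import *
s=state();print(s['tool_pos'],s['ft_force'],s['finger_gap'],s['qpos'])
E
```

```text
[0.51142773 0.16431799 0.14593022] [0.11977245 0.01700735 0.28097548] 0.06999034493153845 [-0.713141    0.20587339  0.35754188  1.81990466 -0.07930221  1.12971902
  1.46533805]
```

>>> move_arm(
  steps="0 0 0.004 0; 0 0 0.006 0; 0 0 0.01 0; 0 0 0.015 0; 0 0 0.02 0; 0 0 0.02 0; 0 0 0.02 0; 0 0 0.02 0; 0 0 0.02 0; 0 0 0.01 0; 0 0 0 0; 0 0 0 0",
)

```text
clock: 22.17
tool_pos: [0.5115, 0.1643, 0.291]
tool_rot: [-0.35, 3.122, 0.001]
ft_force: [-0.1, 0.4, -1.0]
finger_gap: 0.07
finger_force: 0.0
```

>>> move_arm(
  steps="-0.02 0 0 0; -0.03 0 0 0; -0.03 0 0 0; -0.02 0 0 0; 0 0 0 0; 0 0 0 0; 0 0 0 0; 0 0 0 0",
  fingers=0,
)

```text
clock: 22.83
tool_pos: [0.4119, 0.1641, 0.2903]
tool_rot: [0.349, -3.121, 0.001]
ft_force: [0.3, 0.3, -0.7]
finger_gap: 0.0246
finger_force: 0.0
```

```bash
python3 - <<'E'
from h import *
S=cam('side');W=cam('wrist');print(state()['tool_pos'],state()['qpos'])
seat=np.array([.511,.1628]);t=np.radians(13.1);sx=np.array([np.cos(t),np.sin(t)]);sy=np.array([-sx[1],sx[0]])
P=lambda X,Y,Z:np.append(seat+sx*X+sy*Y,Z)
# light blob outlines in side view round the hanging weight
g=cv2.cvtColor(S['pixels'],6)
c=np.array(proj(S,P(0,0,.124)));print('disc top expected',c)
u,v=map(int,c);
d=np.hypot(*(np.indices(g.shape)[::-1]-np.array([u,v])[:,None,None]))
m=((g>120)&(d<22)).astype(np.uint8);n,l,st,ce=cv2.connectedComponentsWithStats(m);print(st[1:][st[1:,4]>20],ce[1:][st[1:,4]>20])
for y in range(v-34,v+22,2): print(y,''.join(' .:-=+*#%@'[min(9,k//26)] for k in g[y,u-22:u+30]))
for th in (.3,.4,.5,.6,.7): print(th,[np.round(proj(S,P(.018-.042*np.cos(th),Y,.182+.042*np.sin(th))),1) for Y in(.007,-.007)])
E
```

```text
[0.41191669 0.16411631 0.29046588] [-0.79596357 -0.11978138  0.28834606  1.82588595  0.03462702  1.43157232
  1.27879714]
disc top expected [236.22790774 249.72879474]
[[215 228  33  38 702]] [[232.96153846 246.73646724]]
215 ----:::::::::::::::-::::::::::::::::::::::::::::::::
217 ----:..:::::::::::::::::::::::::::::::::::::::::::::
219 ----:..:::::::::::::::::::::::::::::::::::::::::::::
221 ==-:..:::::::::::::::::::::::::::::::::::::::::--:::
223 -:::::::::::::::::::-:::::::-+-:::::::::::::::::::::
225 ::::::-::::::::::::::::::=#%%%+=::::::::::::::::::::
227 ::::::::::::::::::-::-+#%%%%%%@+=:::::::::::::::::::
229 :-::::::::::::::::-+#%%%%%%#+--=+-::::::::::::::::::
231 :::::::::::-=:-+%%%%%%%#*++-:::::::::::::::--:::::::
233 +##%%%%%%%%%#=-+%%%%%**+=-::::::::::::::::::::::::::
235 %%%%%%%%%%%#%*-=##+++**-::::===:::::::::::::::::::=+
237 @@@@@@@@@@%%%#::-==-====::-=++=::::::::::::--::--=*%
239 @@@@@@@@@@@%*++=:=+===+++=+++=::::::::::::::::::::::
241 @@@@@@@@@@%%##*+:-++++%%*++=::::::::::::::::::::::::
243 *******+++++++++#%#==+%%*=*%%#=::::::::::::::::::::-
245 -::::-:.   :=++++++
[... 272 characters left out ...]
:::::==+*#+++%#=++=-=++*%%#=:::::::::::::::--=
257 ::::::::::--=*%%%%%%#-==--=+%%#+=-::::::::::::::::::
259 ::::::::::--=+++*#%%%###%%#*++==--::::::::::::::::-:
261 :::::::::::-=+=+++++++++++======+-:::::--:::::::::::
263 :::::::------=+++=+=======-===+*=--::::--:-:::::::::
265 -----------------==+++++++==-------:::::::::::::::::
267 ----------------------------::::::::::::::--::::::::
269 ------------------------:::::::::::..:..::::::::::::
0.3 [array([246.2, 230.6]), array([245.1, 226. ])]
0.4 [array([245.5, 229.5]), array([244.5, 224.9])]
0.5 [array([244.7, 228.5]), array([243.7, 223.8])]
0.6 [array([243.7, 227.5]), array([242.7, 222.8])]
0.7 [array([242.5, 226.6]), array([241.5, 221.9])]
```

```bash
python3 - <<'E'
from h import *
S=cam('side');g=cv2.cvtColor(S['pixels'],6).astype(float)
seat=np.array([.511,.1628]);t=np.radians(13.1);sx=np.array([np.cos(t),np.sin(t)]);sy=np.array([-sx[1],sx[0]])
P=lambda X,Y,Z:np.append(seat+sx*X+sy*Y,Z)
pts=[]
for u in range(232,242):           # upper (far) edge, column by column
    col=g[216:236,u]; k=np.argmax(col>140); pts.append((u,216+k-1+(140-col[k-1])/(col[k]-col[k-1])))
lo=[]
for u in range(232,242):
    col=g[216:244,u]; k=np.argmax(col>140); k2=k+np.argmax(col[k:]<175); lo.append((u,216+k2))
pts=np.array(pts);print(np.round(pts,2).tolist());print('slope up',-np.polyfit(*pts.T,1)[0],'low',-np.polyfit(*np.array(lo).T,1)[0])
for th in(.4,.5,.6,.7,.8):
    for Y in(.007,-.007):
        q=[np.array(proj(S,P(.018-r*np.cos(th),Y,.182+r*np.sin(th)))) for r in(.01,.042)];d=q[1]-q[0];print(th,Y,round(-d[1]/d[0],3),end=' ')
        print('row at u=237:',round(q[0][1]+d[1]/d[0]*(237-q[0][0]),2))
E
```

```text
[[232.0, 229.45], [233.0, 228.86], [234.0, 228.33], [235.0, 227.5], [236.0, 226.86], [237.0, 226.47], [238.0, 225.85], [239.0, 225.34], [240.0, 224.49], [241.0, 223.89]]
slope up 0.6115768718979814 low 0.7636363636363594
0.4 0.007 0.411 row at u=237: 233.03
0.4 -0.007 0.413 row at u=237: 227.94
0.5 0.007 0.495 row at u=237: 232.29
0.5 -0.007 0.498 row at u=237: 227.12
0.6 0.007 0.59 row at u=237: 231.45
0.6 -0.007 0.595 row at u=237: 226.2
0.7 0.007 0.7 row at u=237: 230.49
0.7 -0.007 0.706 row at u=237: 225.12
0.8 0.007 0.831 row at u=237: 229.33
0.8 -0.007 0.839 row at u=237: 223.84
```

>>> move_arm(
  steps="0.02 -0.001 0 0; 0.03 -0.001 0 0; 0.025 -0.001 0 0; 0.012 -0.001 -0.01 0; 0 0 -0.02 0; 0 0 -0.02 0; 0 0 -0.01 0; 0 0 -0.006 0; 0 0 -0.005 0; 0 0 0 0; 0 0 0 0",
  fingers=0,
)

```text
clock: 23.9
tool_pos: [0.4987, 0.1605, 0.2207]
tool_rot: [-0.35, 3.121, 0.001]
ft_force: [-0.0, 0.5, 0.8]
finger_gap: 0.0002
finger_force: 0.0
```

>>> move_arm(
  steps="0 0 -0.004 0; 0 0 -0.004 0; 0 0 -0.004 0; 0 0 -0.004 0; 0 0 -0.004 0; 0 0 -0.003 0; 0 0 -0.002 0; 0 0 0 0; 0 0 0 0",
)

```text
clock: 24.65
tool_pos: [0.4984, 0.1603, 0.1949]
tool_rot: [0.35, -3.122, 0.0]
ft_force: [-0.1, -1.0, -0.2]
finger_gap: 0.0003
finger_force: 0.0
```

Small steps down until the stop is felt.

>>> move_arm(
  steps="0 0 -0.001 0; 0 0 -0.001 0; 0 0 -0.001 0; 0 0 0 0; 0 0 0 0",
)

```text
clock: 25.07
tool_pos: [0.4985, 0.1604, 0.192]
tool_rot: [-0.35, 3.122, 0.0]
ft_force: [0.1, 0.5, 0.7]
finger_gap: 0.0003
finger_force: 0.3
```

>>> move_arm(
  steps="0 0 -0.001 0; 0 0 0 0; 0 0 0 0",
)

```text
clock: 25.32
tool_pos: [0.4985, 0.1603, 0.1918]
tool_rot: [-0.35, 3.122, 0.001]
ft_force: [-3.2, -0.9, 8.2]
finger_gap: 0.001
finger_force: 4.2
```

>>> move_arm(
  steps="0 0 -0.0005 0; 0 0 0 0; 0 0 0 0",
)

```text
clock: 25.57
tool_pos: [0.4985, 0.1604, 0.1917]
tool_rot: [-0.35, 3.122, 0.001]
ft_force: [-4.3, -1.9, 12.7]
finger_gap: 0.0006
finger_force: 6.0
```

>>> move_arm(
  steps="0 0 0.003 0; 0 0 0.015 0; 0 0 0.03 0; 0 0 0.03 0; 0 0 0.03 0; -0.03 0 0 0; -0.04 0 0 0; -0.03 0 0 0; 0 0 0 0; 0 0 0 0; 0 0 0 0",
)

```text
clock: 26.48
tool_pos: [0.3988, 0.1603, 0.2986]
tool_rot: [-0.35, 3.121, 0.001]
ft_force: [1.0, 0.3, -1.0]
finger_gap: 0.0005
finger_force: 0.0
```

```bash
python3 - <<'E'
from h import *
S=cam('side');g=cv2.cvtColor(S['pixels'],6)
for y in range(221,270,2): print(y,''.join(' .:-=+*#%@'[min(9,k//26)] for k in g[y,210:265]))
seat=np.array([.511,.1628]);t=np.radians(13.1);sx=np.array([np.cos(t),np.sin(t)]);sy=np.array([-sx[1],sx[0]])
for th in(0,.1,.2): print(th,[np.round(proj(S,np.append(seat+sx*(.018-.042*np.cos(th))+sy*Y,.182+.042*np.sin(th))),1) for Y in(.007,-.007)])
E
```

```text
221 --=-==-:..:::::::::::::::::::::::::::::::::::::::::--::
223 ::::-:::::::::::::::::::-:::::::::-::::::::::::::::::::
225 ::::::::::-:::::::::::::::::::-::::::::::::::::::::::::
227 ::::::::::::::::::::::-::::::::::::::::::::::::::::::::
229 :::::-:::::::::::::::::::::::::::::::::::::::::::::::::
231 -::::::::::::::-=:-:::-=++#%%%%%%%%%%+:::::::::--::::::
233 %--=+##%%%%%%%%%#=-=*%%%%%%%%%%%%%%%%%:::::::::::::::::
235 @@@@@@@@%@@@@@%#%*--+%%%%%%%%##*+++=++:::::::::::::::-=
237 @@@@@@@@@@@@@@@%%#::-++++++=====++=::-:::::::::--::--=*
239 @@@@@@@@@@@@@@@%**+=:=+===++==+++=:::::::::::::::::::::
241 @@@@@@@@@@@@@@@%%#*+:-++++%%*++=:::::::::::::::::::::::
243 %#**********++***++*#%#=++%%*=*%%#=::::::::::::::::::::
245 *+++-::::-:.  .:=++++++--=%%#=+*%%%#=::::::::::::::::::
247 +++-     ..   .-++++=+++++##*=++++++=-:::::-::::::::::-
249 ++++++=++++++++++==+++++++*#*=+++++++=-::::::::::::::-=
251 +==------:::::-=++++++++++*++=++++%%%#=::::::::::::::-=
253 @*::::::::::::-=+++++++++++++*+++*%%%#-::::::::::::::-+
255 *+:::::::::::::==+*#++*%#=++=-=++*%%#=:::::-:::::::::--
257 ++--::::::::::-==*%%%%%%#-==--=*%%#+=-:::::::::::::::::
259 *+-:::::::::::--=+++*#%%%%#%%%#*++==--::::::::::::::::-
261 *+-::::::::::::-=+=++++++++++++=====+-:::::--::::::::::
263 *+=::::::::------=+++=+=======-===+*=--::::--:--:::::::
265 *++------------------=++++++++==-------::::::::::::::::
267 *++-----------------------------::::::::::::::--:::::::
269 *++-------------------------:::::::::::..:.::::::::::::
0 [array([247. , 234.3]), array([246. , 229.6])]
0.1 [array([246.9, 233. ]), array([245.9, 228.4])]
0.2 [array([246.6, 231.8]), array([245.6, 227.1])]
```

The keeper lies level on its stop, the weight hangs unchanged, and the arm is clear. Handing in.

```bash
python3 -c "
from rig import job_done;print(job_done())"
```

```text
the job is handed in; nothing more can be done
None
```

The job is handed in, with no verdict returned: by my last camera and force checks, the thick weight hangs from the hook by its bail, the keeper is closed on its stop, the thin weight was never touched, and it took about 27 s of the 72 s.

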